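# Back the engine stand off by one ratchet notch

## Robot

A 6-joint arm with a two-finger parallel gripper is mounted at the origin on the work surface. World frame = base frame: x ahead of the robot, y to its left, z up, the work surface at z = 0. Lengths are in m, angles in rad, forces in N, time in s.
With the tool pointing down it reaches from about 0.25 to 0.725 m from the base axis. Payload 4 kg.
Tool frame: the origin (TCP) lies at the very end of the fingers, on their centre line; the grasp point (between the pads) lies bot.grasp_offset behind it (bot.grasp_offset is the distance from the TCP to the grasp point, in m); z points along the fingers, y is the direction in which the jaws open and shut (so a half turn about z gives the same grasp; the last joint's range is limited). The gripper opens to 85 mm and grips with 20 to 120 N. Pads are 22 mm wide; open, the fingers measure 114 mm over their backs; the gripper's body (76 mm by 85 mm) begins 54 mm behind the grasp point. The pads swing forward as they close: fully open they stand 13 mm farther back than shut.
Start: joints at [-1.308, 0.241, 0.005, 1.335, 0, 1.571], TCP at [0.13, -0.483, 0.231] pointing down, gripper open.
Joint ranges: [-2.72, 2.72], [-1.05, 1.87], [-1.09, 1.28], [-1.99, 2.15], [-1.42, 1.44], [-3.14, 3.14]. Speed limits (rad/s): [2.79, 2.79, 3.14, 3.14, 3.14, 3.14].

## Interface

Orientations are given as a unit quaternion [x, y, z, w].
In Python, from workcell import bot gives the robot as it stands. The module is installed in compiled form; this text tells all that it offers.
- The arm moves only by the shell command python3 -m jog 'ROWS' [OPENING]. ROWS is JSON, a list that holds one entry, the list of rows, each a list of 6 numbers: the shift along the tool's x, y, z in m, then the turn, a rotation vector about the tool's x, y, z in degrees. In form: [[[dx, dy, dz, wx, wy, wz], ...]]. A call has 1 to 12 rows; each row shifts and turns the pose as measured when the row begins, along the tool's axes as they then stand; what a row does not reach is not made up. A row lasts 1/8 s, in which the tool goes at most 62.5 mm and 10.7 degrees, less where a joint would pass 70% of its speed; a pose out of reach is approached as far as the arm can. A call is refused whole if a number of a shift passes 0.0625 or a number of a turn 10.7, either way. A call with a gripper value outside its range is refused whole. OPENING is the finger opening in m, from 0 to 0.0854, set as the call begins (- or left out, the last holds). The fingers move at their own pace and stop on an object; the grip force is fixed at half the most. Time passes only in rows, so rows that do not move let the fingers close. It gives the time, the measured TCP pose, the force and the opening at its end, in the units of the state.
- bot.get_obs(): the state, without advancing time (a new reading comes with each control period).
- bot.camera(name): name is "side" or "top" or "wrist"; returns a dict with "pixels" (400x640x3 uint8, red, green, blue), "fx", "fy", "cx", "cy" (pixels), "rvec" (rotation vector, rad) and "tvec" (3), from world to camera coordinates, as OpenCV has them. Camera axes: x right, y down, z forward; pixel columns grow to the right and rows downward; lengths in m; the calibration is good to about 2 mm. A picture is of the moment at which its call begins. There is no depth.
- bot.job_done(): hands the job in, once; it reports no verdict.
The state is a dict: "clock": time; "joint_pos": joint angles; "joint_vel": joint speeds; "tau": joint torques, N m; "eef_pos": TCP position; "tool_rot": TCP orientation; "ft_force": force on the tool from outside, world axes, zero at the start; "ft_torque": the same for the moment, N m; "grip_width": finger opening in m.
Only numpy, scipy, OpenCV 4.12 (cv2) and the standard library are available. Lean on these libraries where they do the work, as an engineer would, in place of code of your own. Each camera call takes 0.05 s, during which the arm holds its last target. There are 200 camera calls.

## Task

On the green engine stand, push the yellow pawl bar away from the robot to lift the ratchet pawl out of the toothed wheel, then push the red bar to turn the wheel backward (its top away from the robot) by one notch, and last push the yellow bar the other way so that the pawl drops fully home in that notch. Only push with the fingers: do not grip either bar, and leave the loose things around the stand where they are.

Things in the scene. Friction and masses are not known exactly. Their poses are not given: they have to be found in the camera images.
- stand: Green engine stand bolted down; origin on the bench under the wheel's middle. x: roughly away from the robot; y: left, along the axle; z: up. All other entries use this frame (mm). Base plate x -60 to 115, y -180 to 90, 12 high; uprights at y -32 to -18, up to 165 high. The engine (96 across, finned barrel) turns with the wheel at y -56 to -161, up to 205 high.
- axle (a point): Centre of the steel ratchet wheel, 110 mm above the bench, on its axle (stand y). Wheel 104 mm across, 16 thick, 10 saw teeth 10 mm deep: one notch is 36 degrees, 0.628 rad.
- push_bar (a point): Point on the red push bar, 80 mm from the axle, at y 60. The bar lies along y, from 12 to 105, 14 x 14 mm; a dark arm at y 12 to 20 joins it to the axle. With joint wheel at 0 it is 32 degrees to the robot's side of straight above the axle (178 mm above the bench); turned backward it swings over the top, away from the robot. About 4 N moves it.
- wheel (a joint): Wheel angle, rad, growing backward (top and red bar go to +x). 0: a tooth bears on the seated pawl, which blocks it. Starts at -0.18 to -0.06. One notch back is 0.628 more: the pawl then drops fully home with the wheel at about 0.42 to 0.62, best 0.52. Friction holds it where it is left. Travel -0.6 to 1.4.
- pawl_pivot (a point): Pivot of the yellow pawl: 84 mm beyond the axle in stand x and 152 mm above the bench, at stand y = 0. The pawl's nose reaches 70 mm from here towards the robot, onto the top of the wheel; pawl 14 mm wide (y -7 to 7).
- pawl_bar (a point): Middle of the yellow pawl bar, 42 mm from the pawl pivot and straight above it when seated (194 mm above the bench). The bar lies along y, from -20 to 80 (this point: y 30), 14 x 14 mm. The pawl itself is under it at y -7 to 7, so push it at y 25 to 70. About 4 N moves it.
- pawl (a joint): Pawl angle, rad. 0: fully home at its stop, nose between the wheel's teeth; grows as the bar goes to +x (away from the robot) and the nose lifts. Nose clear of the teeth above about 0.15; counts as lifted above 0.18; stop at 0.7. A stiff pivot keeps it where it is left. Starts at 0 to 0.03.
- oil_can: Loose green oil can with paper label, 64 mm across, 120 high; origin at the centre of its underside. Not to be disturbed.
- parts_cup: Loose open aluminium cup, 72 mm across, 60 high; origin at the centre of its underside. Not to be disturbed.
- grease_jar: Loose white jar with red lid, 68 mm across, 70 high; origin at the centre of its underside. Not to be disturbed.
- spanner: Loose steel spanner lying on the bench, 160 mm long; origin at the middle of its underside. Not to be disturbed.

How it is judged:
On the way, in this order (a step that is already met when the one before it is completed fails the run):
1. the pawl is lifted clear of the wheel (over 0.18 rad) before the wheel is turned back (value of joint pawl above 0.18 rad and value of joint wheel below 0.25 rad), for 0.2 s.
2. with the pawl still up, the wheel is turned back one notch (0.36 to 0.67 rad) (value of joint wheel between 0.36 and 0.67 rad and value of joint pawl above 0.15 rad), for 0.2 s.
At the end, for the whole second after the job is handed in: The wheel stands one notch further back (wheel joint 0.36 to 0.67 rad) with the pawl fully home (pawl joint under 0.06 rad), both at rest, and the can, cup, jar and spanner within 20 mm of where they stood (value of joint wheel between 0.36 and 0.67 rad and value of joint pawl below 0.06 rad and velocity of joint wheel between -0.05 and 0.05 rad/s and velocity of joint pawl between -0.05 and 0.05 rad/s and distance of each of oil_can, parts_cup, grease_jar, spanner from where it was at the start of the episode below 0.02 m); the robot touches nothing.
It fails at once if the yellow or the red bar is gripped (over 5 N on its two opposite sides at once) ((contact force between the fingers and pawl_c4 above 5 N and contact force between the fingers and pawl_c5 above 5 N) or (contact force between the fingers and wheel_c12 above 5 N and contact force between the fingers and wheel_c13 above 5 N)).
It fails at once if the wheel is let back well past one notch (over 1.0 rad) (value of joint wheel above 1 rad).
It fails at once if a loose thing is moved more than 20 mm or lifted (distance of any of oil_can, parts_cup, grease_jar, spanner from where it was at the start of the episode above 0.02 m).
It also fails if it takes over 51 s, if anything falls off the work surface, if the arm or the gripper's body presses on something with over 40 N, if the wrist force passes 120 N, or if a joint passes its speed limit or range.

## Working session

There is one attempt and no reset: what is moved stays moved. The work goes in short steps, Python scripts to look and compute and a shell command to move; the robot and the scene stay as the last step left them, time stands still between calls to the robot, and variables do not carry over. Pictures are saved under pics/ and viewed, on a budget of 10 in all, crops included, one or two more only if the job needs it, and the job is handed in when it is done.

```bash
mkdir -p pics
cat > h.py <<'E'
import numpy as np,cv2
from workcell import bot
def snap(n,f):
    c=bot.camera(n); cv2.imwrite(f'pics/{f}.png',c['pixels'][:,:,::-1]); np.save(f'pics/{f}.npy',c,allow_pickle=True); return c
def load(f): return np.load(f'pics/{f}.npy',allow_pickle=True).item()
def ray(c,u,v):
    R=cv2.Rodrigues(np.array(c['rvec'],float))[0]; o=-R.T@np.array(c['tvec'])
    return o,R.T@np.array([(u-c['cx'])/c['fx'],(v-c['cy'])/c['fy'],1])
def onz(c,u,v,z):
    o,d=ray(c,u,v); return o+d*(z-o[2])/d[2]
def proj(c,p):
    K=np.array([[c['fx'],0,c['cx']],[0,c['fy'],c['cy']],[0,0,1.]])
    return cv2.projectPoints(np.array(p,float).reshape(-1,3),np.array(c['rvec'],float),np.array(c['tvec'],float),K,None)[0].reshape(-1,2)
E
python3 - <<'E'
from h import *
a=snap('side','s0');b=snap('top','t0')
for c in(a,b): print(ray(c,320,200),c['fx'])
o=bot.get_obs();print(o['clock'],o['eef_pos'],o['tool_rot'],bot.grasp_offset)
E
```

```text
(array([ 0.14250691, -0.38277361,  0.52963277]), array([ 0.56426227,  0.63052916, -0.53325228])) 381.3138319982409
(array([0.47869074, 0.06528583, 1.10826875]), array([ 0.05053643,  0.01208728, -0.99865392])) 504.27999203344984
0.1 [ 0.12972902 -0.48228579  0.23050114] [ 9.91381514e-01  1.31002998e-01 -1.32912900e-04 -9.43453337e-04] 0.0187
```

View pics/s0.png

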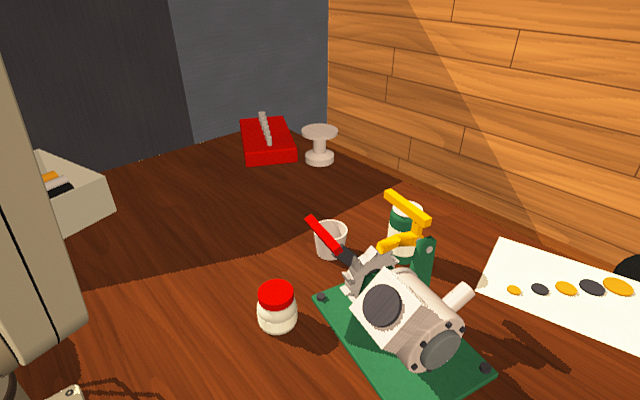

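View pics/t0.png

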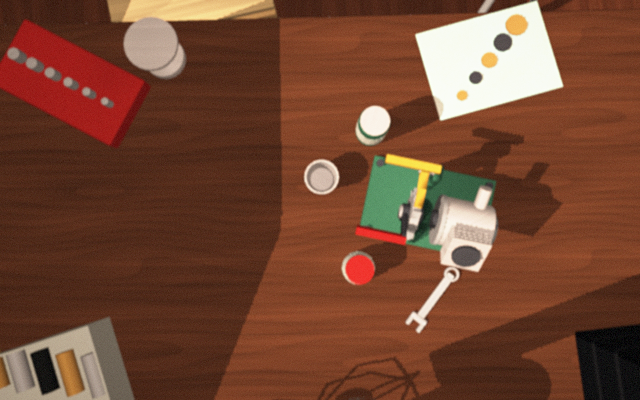

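The side view shows the stand with the yellow bar at (385-430, 190-228) and the red bar at (307-340, 215-250). In the top view, yellow runs (387,160)–(441,169) and red (357,231)–(405,240). The jar is at (358,268), the cup at (321,177) and the can at (373,124).

Run:
```python
from h import *
c=load('t0'); im=c['pixels']; hsv=cv2.cvtColor(im,cv2.COLOR_RGB2HSV)
def mask(lo,hi,box):
    m=cv2.inRange(hsv,lo,hi); z=np.zeros_like(m); x0,y0,x1,y1=box; z[y0:y1,x0:x1]=m[y0:y1,x0:x1]; return z
y=mask((20,150,120),(35,255,255),(380,145,450,215)); r=mask((0,190,120),(8,255,255),(350,222,412,250))|mask((174,190,120),(180,255,255),(350,222,412,250))
# keep the yellow bar: rows near bar line
yb=cv2.morphologyEx(y,cv2.MORPH_OPEN,np.ones((1,25),np.uint8))
for n,m,z in(('y',yb,.201),('r',r,.184)):
    p=np.argwhere(m)[:,::-1].astype(np.float32); print(n,len(p),p.min(0),p.max(0))
    box=cv2.boxPoints(cv2.minAreaRect(p)); 
    P=np.array([onz(c,u,v,z) for u,v in box]); print(box.round(1).tolist(),P.round(4).tolist(),P.mean(0))
g=mask((60,100,30),(90,255,200),(350,145,500,255)); 
cn=max(cv2.findContours(g,0,2)[0],key=cv2.contourArea); p=cv2.approxPolyDP(cn,3,True)[:,0]
for q in p: print(q,onz(c,*q.astype(float),.012).round(4))
for n,u,v,z in(('cup',321,177,.06),('can',373,121,.12),('jar',358,268,.07),('sp',435,300,0)): print(n,onz(c,u,v,z).round(3))
```

```text
y 378 [385. 159.] [441. 168.]
[[384.29998779296875, 162.5], [386.0, 153.8000030517578], [441.6000061035156, 164.89999389648438], [439.8999938964844, 173.60000610351562]] [[0.5904, -0.0409, 0.201], [0.606, -0.0444, 0.201], [0.584, -0.1438, 0.201], [0.5684, -0.1402, 0.201]] [ 0.58719206 -0.09234977  0.201     ]
r 469 [355. 224.] [405. 245.]
[[353.8999938964844, 234.1999969482422], [356.5, 223.89999389648438], [405.8999938964844, 236.1999969482422], [403.3999938964844, 246.60000610351562]] [[0.4617, 0.0155, 0.184], [0.4806, 0.0104, 0.184], [0.4565, -0.0791, 0.184], [0.4378, -0.0739, 0.184]] [ 0.45916258 -0.03178001  0.184     ]
[375 157] [ 0.626  -0.0431  0.012 ]
[361 223] [ 0.4827 -0.0095  0.012 ]
[400 231] [ 0.4639 -0.0935  0.012 ]
[400 221] [ 0.4856 -0.094   0.012 ]
[395 217] [ 0.4944 -0.0834  0.012 ]
[397 205] [ 0.5204 -0.0884  0.012 ]
[406 201] [ 0.5287 -0.1081  0.012 ]
[409 189] [ 0.5547 -0.1152  0.012 ]
[415 185] [ 0.5632 -0.1285  0.012 ]
[416 171] [ 0.5937 -0.1314  0.012 ]
[389 165] [ 0.6079 -0.0731  0.012 ]
[379 168] [ 0.6017 -0.0512  0.012 ]
[374 164] [ 0.6107 -0.0405  0.012 ]
cup [0.58  0.075 0.06 ]
can [ 0.683 -0.03   0.12 ]
jar [0.391 0.003 0.07 ]
sp [ 0.313 -0.167  0.   ]
```

```bash
python3 -m jog '[[[0,0,-0.024,0,0,9.4],[0,0,-0.024,0,0,9.4],[0,0,-0.024,0,0,9.4],[0.03,-0.045,0,0,0,0],[0.03,-0.045,0,0,0,0],[0.03,-0.045,0,0,0,0],[0.03,-0.045,0,0,0,0],[0.03,-0.045,0,0,0,0],[0.03,-0.045,0,0,0,0],[0.03,-0.045,0,0,0,0],[0.03,-0.045,0,0,0,0],[0.03,-0.045,0,0,0,0]]]' 0
cat > w.py <<'E'
from h import *
from scipy.spatial.transform import Rotation as Ro
import sys
O=np.array([.496,-.103]);th=np.radians(-13.2);X=np.array([np.cos(th),np.sin(th)]);Y=np.array([-X[1],X[0]])
def st(p): d=np.array(p[:2])-O; return np.array([d@X,d@Y,p[2]])
def w(q): return np.array([*(O+q[0]*X+q[1]*Y),q[2]])
if __name__=='__main__':
    o=bot.get_obs();R=Ro.from_quat(o['tool_rot']).as_matrix()
    print('t',o['clock'],'stand mm',(1e3*st(o['eef_pos'])).round(1),'F',np.round(o['ft_force'],1),'w',o['grip_width'],'yaw',np.degrees(np.arctan2(R[1,0],R[0,0])).round(2),'tz',R[:,2].round(3))
    if len(sys.argv)>1:
        q=np.array([float(a) for a in sys.argv[1:4]])/1e3
        print('shift',(R.T@(w(q)-np.array(o['eef_pos']))).round(4))
E
python3 w.py 48 48 230
```

```text
clock: 1.6
eef_pos: [0.4984, -0.1476, 0.3006]
tool_rot: [0.992, -0.128, -0.003, -0.005]
ft_force: [-0.3, -0.0, 0.1]
grip_width: -0.0001
t 1.6 stand mm [ 12.5 -42.9 300.6] F [-0.3 -0.   0.1] w -0.000125001748687098 yaw -14.68 tz [-0.005  0.01  -1.   ]
shift [ 0.0337 -0.0912  0.0711]
```

```bash
python3 -m jog '[[[0.01,-0.03,0,0,0,-1.5],[0.01,-0.03,0,0,0,0],[0.01,-0.03,0,0,0,0],[0,0,0.04,0,0,0],[0,0,0.04,0,0,0],[0,0,0.04,0,0,0],[0,0,0,0,0,0]]]' 0
python3 w.py 48 48 178
python3 - <<'E'
from h import *
a=snap('side','s1')['pixels'];b=snap('wrist','w1')['pixels']
t=snap('top','t1')['pixels']
im=np.hstack([cv2.resize(a[150:350,270:470],None,fx=2,fy=2,interpolation=3),cv2.resize(t[110:310,310:510],None,fx=2,fy=2,interpolation=3)])
cv2.imwrite('pics/v1.png',im[:,:,::-1])
E
```

```text
clock: 2.48
eef_pos: [0.5461, -0.0892, 0.1771]
tool_rot: [0.996, -0.09, -0.003, -0.018]
ft_force: [0.0, 0.2, -0.2]
grip_width: -0.0001
t 2.475 stand mm [ 45.7  24.9 177.1] F [ 0.   0.2 -0.2] w -7.349736226664808e-05 yaw -10.26 tz [-0.003  0.036 -0.999]
shift [ 0.0035 -0.023  -0.0002]
```

View pics/v1.png

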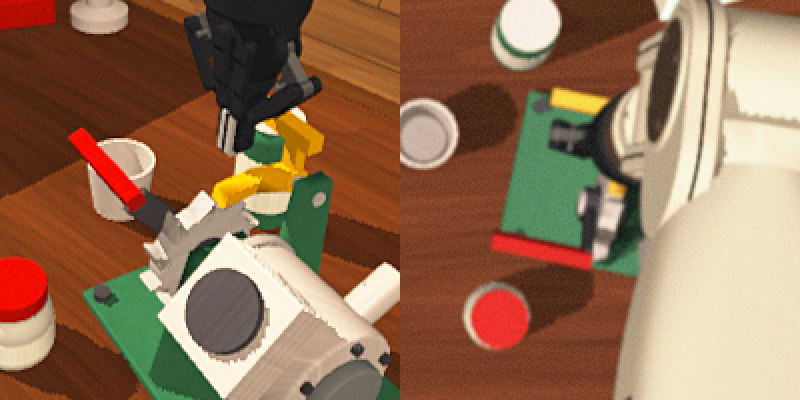

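The closed fingers are on the robot side of the yellow bar, just left of the pawl. I'll straighten the tool, shift to y 48 and push in small steps.

```bash
python3 -m jog '[[[0,-0.024,0,-2,0,3],[0.005,0,0,0,0,0],[0.005,0,0,0,0,0],[0.003,0,0,0,0,0],[0,0,0,0,0,0]]]' 0
python3 w.py 66 48 178
```

```text
clock: 3.25
eef_pos: [0.5656, -0.0994, 0.1886]
tool_rot: [0.996, -0.092, 0.006, -0.011]
ft_force: [-0.4, 0.6, 0.4]
grip_width: -0.0001
t 3.25 stand mm [ 67.   19.4 188.6] F [-0.4  0.6  0.4] w -7.638427138032208e-05 yaw -10.6 tz [ 0.014  0.021 -1.   ]
shift [ 0.0002 -0.0284  0.0113]
```

```bash
python3 -c "
from h import *
o=bot.get_obs();print(np.round(o['joint_pos'],3),np.round(o['joint_vel'],3),o['ft_force'],o['ft_torque'])"
python3 -m jog '[[[0,-0.010,0,0,0,0]]]' 0; python3 w.py 66 48 178;python3 -c "
from h import *
o=bot.get_obs();print(np.round(o['joint_pos'],3),np.round(o['joint_vel'],3))"
```

```text
[-0.186  0.4    0.117  1.277  0.023  3.14 ] [ 0.001  0.002  0.002  0.004  0.    -0.001] [-0.37925221  0.55730418  0.40515996] [5.85268573e-05 2.68734948e-02 3.16906396e-02]
clock: 3.38
eef_pos: [0.5665, -0.094, 0.1887]
tool_rot: [0.996, -0.089, 0.006, -0.013]
ft_force: [0.6, 0.2, -0.7]
grip_width: 0.0001
t 3.375 stand mm [ 66.6  24.8 188.7] F [ 0.6  0.2 -0.7] w 7.483220463659989e-05 yaw -10.18 tz [ 0.014  0.025 -1.   ]
shift [ 0.0005 -0.0229  0.0113]
[-0.179  0.4    0.117  1.278  0.027  3.141] [0.07  0.004 0.007 0.005 0.034 0.   ]
```

Joint 6 is at its limit, which blocked the move. I'll back off and turn the tool −87° about its z, so that tool x is stand +y and tool y is stand +x.

```bash
python3 -m jog '[[[-0.01,0,-0.02,0,0,-5],[-0.01,0,-0.02,0,0,-9],[0,0,0,0,0,-9],[0,0,0,0,0,-9],[0,0,0,0,0,-9],[0,0,0,0,0,-9],[0,0,0,0,0,-9],[0,0,0,0,0,-9],[0,0,0,0,0,-9],[0,0,0,0,0,-9],[0,0,0,0,0,0]]]' 0; python3 w.py 50 48 180;python3 -c "
from h import *
o=bot.get_obs();print(np.round(o['joint_pos'],3))"
```

```text
clock: 4.75
eef_pos: [0.5436, -0.0872, 0.2283]
tool_rot: [0.772, 0.636, 0.013, -0.008]
ft_force: [0.5, -0.2, 0.4]
grip_width: -0.0003
t 4.75 stand mm [ 42.7  26.2 228.3] F [ 0.5 -0.2  0.4] w -0.000305939650254184 yaw 79.0 tz [ 0.01   0.029 -1.   ]
shift [0.02   0.0079 0.049 ]
[-0.176  0.339  0.131  1.359  0.03   1.587]
```

```bash
python3 -m jog '[[[0.022,0,0,0,-1.6,2],[0,0,0.025,0,0,0],[0,0,0.025,0,0,0],[0,0.005,0,0,0,0],[0,0,0,0,0,0]]]' 0; python3 w.py 60 48 178
```

```text
clock: 5.38
eef_pos: [0.554, -0.0654, 0.1793]
tool_rot: [0.786, 0.618, 0.003, 0.002]
ft_force: [-0.4, 0.5, 1.1]
grip_width: -0.0004
t 5.375 stand mm [ 47.9  49.9 179.3] F [-0.4  0.5  1.1] w -0.00038668381977862657 yaw 76.28 tz [ 0.006  0.001 -1.   ]
shift [-0.0018  0.0121  0.0014]
```

```bash
for i in 1 2 3; do :; done; python3 -m jog '[[[0,0.006,0,0,0,0],[0,0.004,0,0,0,0],[0,0,0,0,0,0]]]' 0|grep force; python3 w.py; python3 -m jog '[[[0,0.004,0,0,0,0],[0,0,0,0,0,0]]]' 0|grep force; python3 w.py; python3 -m jog '[[[0,0.004,0,0,0,0],[0,0,0,0,0,0]]]' 0|grep force; python3 w.py
```

```text
ft_force: [0.8, -0.4, -0.5]
t 5.75 stand mm [ 60.2  49.7 181.9] F [ 0.8 -0.4 -0.5] w -7.84670342533434e-05 yaw 76.2 tz [ 0.01  0.   -1.  ]
ft_force: [-0.4, 0.9, 0.4]
t 6.0 stand mm [ 64.7  49.6 182.3] F [-0.4  0.9  0.4] w 5.13479428102862e-05 yaw 76.18 tz [ 0.011  0.    -1.   ]
ft_force: [0.1, -1.0, -0.3]
t 6.25 stand mm [ 68.3  49.5 182.2] F [ 0.1 -1.  -0.3] w 0.00023272504660287076 yaw 76.18 tz [ 0.01  0.   -1.  ]
```

```bash
for i in 1; do python3 -m jog '[[[0,0.004,0.002,0,0,0],[0,0,0,0,0,0]]]' 0|grep force; done; python3 w.py; python3 -m jog '[[[0,0.004,0.002,0,0,0],[0,0,0,0,0,0]]]' 0|grep force; python3 w.py;  python3 - <<'E'
from h import *
a=snap('side','s2')['pixels'];b=snap('wrist','w2')['pixels']
im=np.hstack([cv2.resize(a[150:350,320:470],(400,533),interpolation=3),cv2.resize(b,(400,250)) if 0 else np.vstack([cv2.resize(b,(400,250)),np.zeros((283,400,3),np.uint8)])])
cv2.imwrite('pics/v2.png',im[:,:,::-1])
E
```

```text
ft_force: [-0.2, 0.4, 0.3]
t 6.5 stand mm [ 71.5  49.5 180.2] F [-0.2  0.4  0.3] w -0.00017425765289042893 yaw 76.19 tz [ 0.008  0.001 -1.   ]
ft_force: [-1.1, 0.2, -0.4]
t 6.75 stand mm [ 75.3  49.5 178.3] F [-1.1  0.2 -0.4] w -0.00017610263125846377 yaw 76.19 tz [ 0.007  0.001 -1.   ]
```

View pics/v2.png

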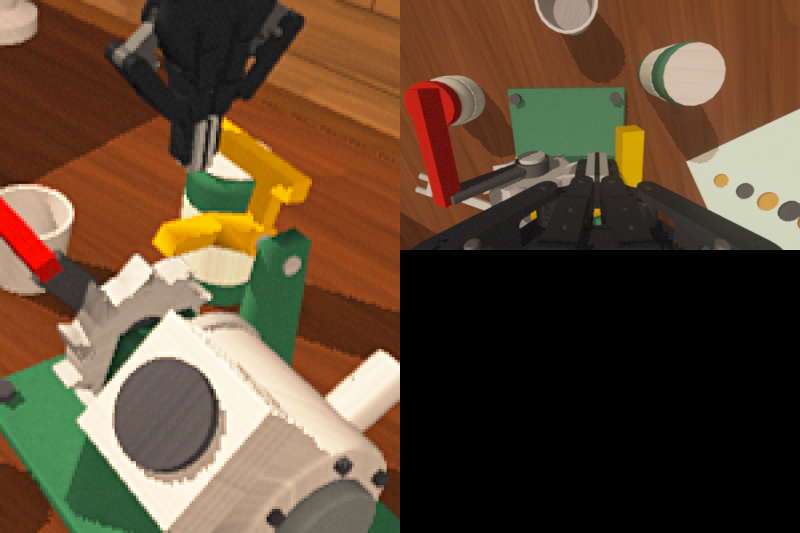

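The side view shows the fingers at (200,150) just short of or touching the yellow bar. In the wrist view they're at (597,170) with the bar face at (618,150). I'll continue pushing and track the bar's pixel shift.

```bash
cat > m.py <<'E'
from w import *
def ends(c,col):
    hsv=cv2.cvtColor(c['pixels'],cv2.COLOR_RGB2HSV)
    m=cv2.inRange(hsv,(20,150,90),(33,255,255)) if col=='y' else cv2.inRange(hsv,(0,200,100),(6,255,255))|cv2.inRange(hsv,(175,200,100),(180,255,255))
    z=np.zeros_like(m); b=(370,180,445,260) if col=='y' else (290,195,420,268); z[b[1]:b[3],b[0]:b[2]]=m[b[1]:b[3],b[0]:b[2]]
    cn=max(cv2.findContours(z,0,1)[0],key=cv2.contourArea)[:,0]
    return cn
def yel(c):  # rightmost end of bar
    n=ends(c,'y'); return n[:,0].max(),n[n[:,0]>n[:,0].max()-3].mean(0).round(1), n[:,1].min()
def pw(a): # projected right-end face corners at y=-20 for pawl angle a
    r=[]
    for dx in(-7,7):
        for dz in(35,49): r.append(w(np.array([84+dx*np.cos(a)+dz*np.sin(a),-20,152+dz*np.cos(a)-dx*np.sin(a)])/1e3))
    return r
E
python3 - <<'E'
from m import *
for f in('s0','s1','s2'): print(f,yel(load(f)))
c=load('s0')
for a in(0,.1,.2,.3,.4): print(a,proj(c,pw(a)).round(1).tolist())
E
python3 -m jog '[[[0,0.004,0,0,0,0],[0,0.002,0,0,0,0],[0,0,0,0,0,0]]]' 0|grep force;python3 w.py; python3 -c "
from m import *
print(yel(snap('side','s3')))"
```

```text
s0 (np.int32(431), array([429.8, 220.3]), np.int32(189))
s1 (np.int32(423), array([421.6, 233.5]), np.int32(221))
s2 (np.int32(435), array([434. , 219.7]), np.int32(208))
0 [[422.6, 228.7], [424.0, 221.1], [429.7, 226.1], [431.2, 218.5]]
0.1 [[424.5, 227.7], [426.6, 219.9], [431.4, 225.9], [433.6, 218.1]]
0.2 [[426.3, 227.0], [429.1, 219.0], [433.0, 225.9], [435.8, 218.1]]
0.3 [[428.1, 226.4], [431.6, 218.4], [434.4, 226.2], [437.9, 218.3]]
0.4 [[429.8, 226.1], [434.0, 218.1], [435.7, 226.6], [439.8, 218.7]]
ft_force: [-3.2, -0.3, 1.4]
t 7.225 stand mm [ 80.5  49.5 177.7] F [-3.2 -0.3  1.4] w 0.00029973843549876966 yaw 76.2 tz [ 0.004  0.002 -1.   ]
(np.int32(438), array([436.6, 219.6]), np.int32(217))
```

```bash
python3 -m jog '[[[0,0.003,0,0,0,0],[0,0,0,0,0,0],[0,0,0,0,0,0]]]' 0|grep force;python3 w.py; python3 -c "
from m import *
print(yel(snap('side','s4')))"
python3 -m jog '[[[0,-0.02,0,0,0,0],[0,-0.02,-0.03,0,0,0],[0,-0.03,-0.04,0,0,0],[0,-0.04,0,0,0,0],[0.01,-0.04,0,0,0,0],[0,0,0,0,0,0]]]' 0|grep force;python3 w.py -85 60 230;python3 - <<'E'
from m import *
a=snap('side','s5');b=snap('top','t5');print(yel(a))
n=ends(a,'r');print(n.min(0),n.max(0))
cv2.imwrite('pics/v3.png',cv2.resize(a['pixels'][150:350,270:470],None,fx=2.5,fy=2.5,interpolation=3)[:,:,::-1])
E
```

```text
ft_force: [-4.0, 0.4, 1.4]
t 7.65 stand mm [ 83.2  49.5 177.2] F [-4.   0.4  1.4] w -0.00018798893675224998 yaw 76.21 tz [ 0.003  0.002 -1.   ]
(np.int32(439), array([437.8, 220.3]), np.int32(216))
ft_force: [0.6, 0.3, 0.4]
t 8.45 stand mm [-61.9  61.  250.2] F [0.6 0.3 0.4] w 8.452396998813116e-05 yaw 76.11 tz [ 0.024 -0.002 -1.   ]
shift [-0.0013 -0.0235  0.0196]
(np.int32(439), array([438. , 219.5]), np.int32(188))
[304 214] [342 255]
```

View pics/v3.png

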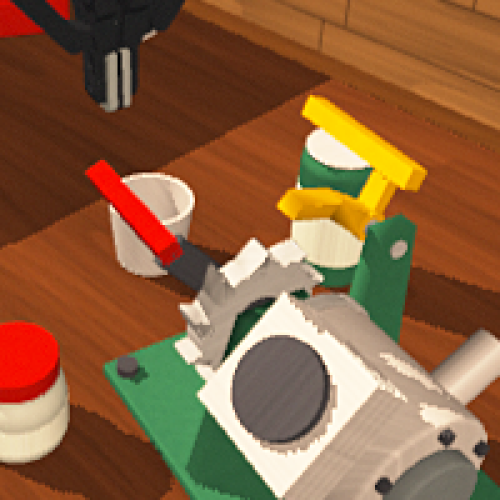

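```bash
python3 -m jog '[[[0,-0.026,0,1.4,0,0],[0,0,0.03,0,0,0],[0,0,0.03,0,0,0],[0,0,0.03,0,0,0],[0,0,0,0,0,0]]]' 0|grep force;python3 w.py -19 60 160;python3 -c "
from m import *
c=load('s5')
# red far(left) end at y=105, corners by wheel angle
for q in(-.18,-.12,-.06,.3,.4,.45,.5,.55,.6):
    a=q-np.radians(32); P=[w(np.array([r*np.sin(a)+t*np.cos(a),105,110+r*np.cos(a)-t*np.sin(a)])/1e3) for r in(73,87) for t in(-7,7)]
    p=proj(c,P);print(q,p.min(0).round(1),p.max(0).round(1))
n=ends(load('s0'),'r');print(n.min(0))"
```

```text
ft_force: [0.2, -0.1, 0.2]
t 9.175 stand mm [-84.8  61.  157.4] F [ 0.2 -0.1  0.2] w -4.04684008931169e-05 yaw 75.93 tz [ 0.     0.003 -1.   ]
shift [ 0.      0.0659 -0.0027]
-0.18 [301.9 214.9] [312.6 224.9]
-0.12 [303.9 212.6] [314.6 222.9]
-0.06 [306.  210.5] [316.6 220.9]
0.3 [320.7 200.2] [329.7 210.5]
0.4 [325.1 198.3] [333.5 208.3]
0.45 [327.4 197.5] [335.4 207.3]
0.5 [329.7 196.8] [337.3 206.4]
0.55 [331.9 196.3] [339.3 205.6]
0.6 [333.8 195.9] [341.5 204.9]
[304 214]
```

```bash
python3 -m jog '[[[0,0.008,0,0,0,0],[0,0.006,0,0,0,0],[0,0.006,0,0,0,0],[0,0.006,0,0,0,0],[0,0.006,0,0,0,0],[0,0.006,0,0,0,0],[0,0.006,0,0,0,0],[0,0.005,0,0,0,0],[0,0.003,0,0,0,0],[0,0,0,0,0,0]]]' 0|grep force;python3 w.py -19 60 160;python3 -c "
from m import *
c=snap('side','s6');n=ends(c,'r');print(n.min(0),n.max(0),yel(c))"
```

```text
ft_force: [-1.7, 0.9, -0.5]
t 10.425 stand mm [-66.2  60.9 165.8] F [-1.7  0.9 -0.5] w -0.0002670745418383175 yaw 76.09 tz [-0.067  0.025 -0.997]
shift [-0.0003  0.0475  0.0024]
[323 221] [345 252] (np.int32(439), array([438. , 219.5]), np.int32(188))
```

```bash
python3 -c "
from h import *
o=bot.get_obs();print(np.round(o['joint_pos'],3),np.round(o['tau'],1),o['ft_force'],o['ft_torque'])
a=load('s6');cv2.imwrite('pics/v4.png',cv2.resize(a['pixels'][100:350,230:480],None,fx=2.2,fy=2.2,interpolation=3)[:,:,::-1])"
```

```text
[-0.077  0.231 -0.186  1.222  0.019  1.735] [ -0.2 -35.1  25.1  -0.8  -0.1   0. ] [-3.09250127  0.26062635 -0.47215023] [ 0.18347822  0.72099761 -0.0042889 ]
```

View pics/v4.png

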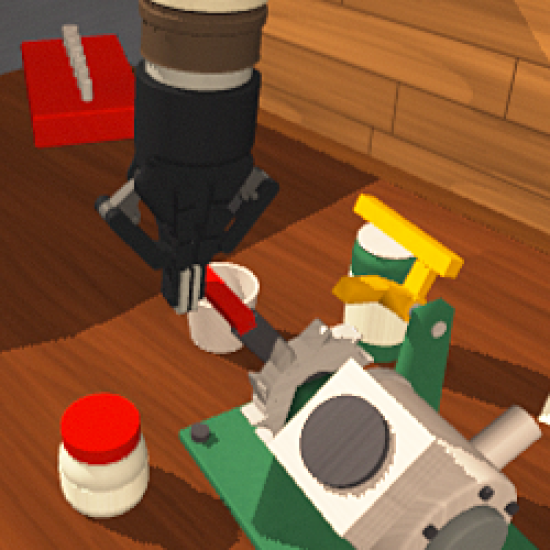

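The finger has just met the red bar (pixel 190,285). Rows restart from the measured pose, so small steps get lost to compliance. I'll use larger steps and correct the tilt.

```bash
python3 -m jog '[[[0,0.008,0.003,-3.8,-1.4,0],[0,0.01,0,0,0,0],[0,0.01,0,0,0,0],[0,0,0,0,0,0]]]' 0|grep force;python3 w.py -19 60 160;python3 -c "
from m import *
c=snap('side','s7');n=ends(c,'r');print(n.min(0),n.max(0),yel(c))
o=bot.get_obs();print(np.round(o['joint_pos'],3))"
```

```text
ft_force: [0.6, -0.1, -0.2]
t 10.975 stand mm [-45.1  60.6 164.6] F [ 0.6 -0.1 -0.2] w 0.00029683261322803277 yaw 76.19 tz [-0.02  -0.012 -1.   ]
shift [-0.0002  0.0262  0.0042]
[335 213] [357 240] (np.int32(439), array([438. , 219.5]), np.int32(188))
[-0.064  0.232 -0.185  1.172 -0.013  1.748]
```

```bash
python3 -m jog '[[[0,0.01,0.002,-1,0.7,0],[0,0.008,0.002,0,0,0],[0,0,0,0,0,0]]]' 0|grep force;python3 w.py -19 60 160;python3 -c "
from m import *
c=snap('side','s8');n=ends(c,'r');print(n.min(0),n.max(0),yel(c))
n=ends(load('s5'),'r');print('s5',n.max(0))
for q in(-.13,.1,.2,.3,.4,.45,.5,.55,.6):
    a=q-np.radians(32); P=[w(np.array([r*np.sin(a)+t*np.cos(a),12,110+r*np.cos(a)-t*np.sin(a)])/1e3) for r in(73,87) for t in(-7,7)]
    p=proj(c,P);print(q,p.max(0).round(1))"
```

```text
ft_force: [0.0, -0.6, 0.5]
t 11.4 stand mm [-29.2  60.5 161.2] F [ 0.  -0.6  0.5] w -0.00033655343171463785 yaw 76.21 tz [-0.002 -0.002 -1.   ]
shift [-0.0004  0.0102  0.0012]
[344 210] [367 236] (np.int32(439), array([438. , 219.5]), np.int32(188))
s5 [342 255]
-0.13 [343.9 255.8]
0.1 [352.7 247.6]
0.2 [356.8 244.4]
0.3 [360.9 241.5]
0.4 [365.1 238.9]
0.45 [367.1 237.7]
0.5 [369.4 236.7]
0.55 [371.8 235.7]
0.6 [374.2 234.8]
```

```bash
python3 -m jog '[[[0,-0.02,0,0,0,0],[0,-0.04,0,0,0,0],[0,-0.02,-0.03,0,0,0],[0,0,-0.04,0,0,0],[0,0,0,0,0,0]]]' 0|grep force;python3 w.py -60 50 260;python3 -c "
from m import *
c=snap('side','s9');n=ends(c,'r');print(n.min(0),n.max(0),yel(c))
cv2.imwrite('pics/v5.png',cv2.resize(c['pixels'][150:350,270:470],None,fx=3,fy=3,interpolation=3)[:,:,::-1])"
```

```text
ft_force: [0.6, 0.6, -0.3]
t 12.075 stand mm [-107.6   61.7  233.8] F [ 0.6  0.6 -0.3] w -1.1486417773209503e-05 yaw 76.17 tz [ 0.009 -0.004 -1.   ]
shift [-0.0112  0.048  -0.0257]
[327 198] [367 236] (np.int32(439), array([437.9, 220. ]), np.int32(188))
```

View pics/v5.png

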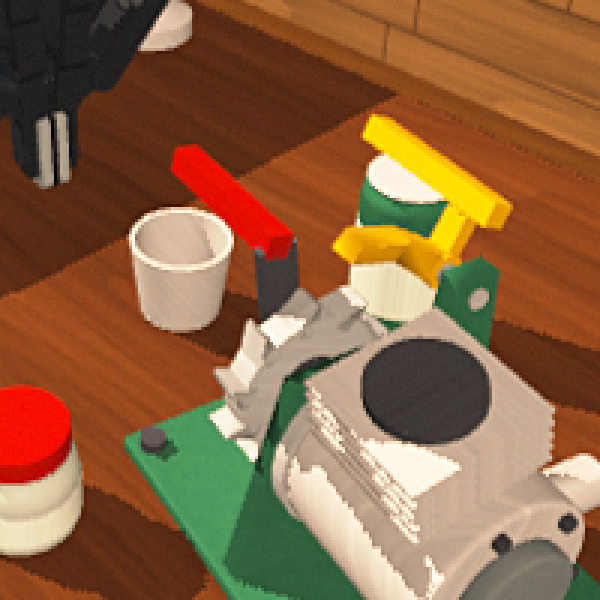

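Both bars are clear in the view. Red ends at (180,155)–(290,245), about 0.47 rad, and the pawl is still up. Next I go over the top to the far side of the yellow bar.

```bash
python3 -m jog '[[[0,0,-0.036,0,0,0],[-0.012,0.045,0,0,0,0],[0,0.045,0,0,0,0],[0,0.045,0,0,0,0],[0,0.045,0,0,0,0],[0,0.04,0,0,0,0],[0,0.015,0,0,0,0],[0,0,0,0,0,0]]]' 0|grep force;python3 w.py 133 48 178;python3 -c "
from m import *
c=snap('side','s10')
print(yel(c));o=bot.get_obs();print(np.round(o['joint_pos'],3))"
```

```text
ft_force: [-0.8, -0.7, -0.5]
t 13.125 stand mm [133.7  45.6 257.9] F [-0.8 -0.7 -0.5] w -0.0007072204956303778 yaw 76.14 tz [-0.003 -0.004 -1.   ]
shift [ 0.0027 -0.0005  0.0799]
(np.int32(439), array([438. , 219.5]), np.int32(188))
[-0.137  0.535  0.509  1.548 -0.004  1.675]
```

```bash
python3 -m jog '[[[0,0,0.03,0,0,0],[0,0,0.03,0,0,0],[0,0,0.018,0,0,0],[0,0,0,0,0,0],[0,-0.008,0,0,0,0],[0,-0.006,0,0,0,0],[0,0,0,0,0,0]]]' 0|grep force;python3 w.py 100 48 178;python3 -c "
from m import *
c=snap('side','s11');n=ends(c,'r')
print(yel(c),n.min(0),n.max(0))"
```

```text
ft_force: [-0.3, 0.1, -0.2]
t 14.05 stand mm [118.7  45.6 183.4] F [-0.3  0.1 -0.2] w -0.00021772650683318724 yaw 76.17 tz [ 0.01  -0.006 -1.   ]
shift [ 0.0022 -0.0188  0.0052]
(np.int32(436), array([434.6, 219. ]), np.int32(188)) [327 198] [367 236]
```

```bash
python3 -m jog '[[[0,-0.006,0.002,0,0,0],[0,-0.005,0.002,0,0,0],[0,0,0,0,0,0]]]' 0|grep force;python3 w.py 100 48 178;python3 -c "
from m import *
c=snap('side','s12');n=ends(c,'r')
print(yel(c),n.min(0),n.max(0))"
```

```text
ft_force: [1.7, 0.2, 0.7]
t 14.475 stand mm [109.3  46.  181.2] F [1.7 0.2 0.7] w 0.00019563026024481972 yaw 76.17 tz [ 0.016 -0.007 -1.   ]
shift [ 0.002  -0.0094  0.0031]
(np.int32(431), array([430.1, 220.6]), np.int32(188)) [327 198] [367 236]
```

```bash
for a in 1; do python3 -m jog '[[[0,-0.006,0.002,0.8,0,0],[0,-0.006,0,0,0,0]]]' 0|grep force;done;python3 w.py; python3 -m jog '[[[0,-0.01,0,0,0,0]]]' 0|grep force;python3 w.py;python3 -c "
from m import *
c=snap('side','s13');n=ends(c,'r')
print(yel(c),n.min(0),n.max(0))"
```

```text
ft_force: [20.2, -5.3, -11.5]
t 14.775 stand mm [108.   45.9 181.4] F [ 20.2  -5.3 -11.5] w -4.06308443308504e-06 yaw 76.13 tz [ 0.024 -0.009 -1.   ]
ft_force: [34.1, -8.7, -16.1]
t 14.9 stand mm [107.8  45.9 181.8] F [ 34.1  -8.7 -16.1] w 1.1530201889874833e-05 yaw 76.08 tz [ 0.043 -0.014 -0.999]
(np.int32(430), array([429.4, 220.5]), np.int32(188)) [327 198] [367 236]
```

Firm stop reached. Backing away and checking.

```bash
python3 -m jog '[[[0,0.015,0,0,0,0],[0,0.012,0,0,0,0],[0,0,-0.04,0,0,0],[0,0,-0.04,0,0,0],[0,0,-0.03,0,0,0],[0,0,0,0,0,0]]]' 0|grep force;python3 w.py;python3 -c "
from m import *
c=snap('side','s14');n=ends(c,'r');print(yel(c),n.min(0),n.max(0))
cv2.imwrite('pics/v6.png',cv2.resize(c['pixels'][150:350,270:470],None,fx=3,fy=3,interpolation=3)[:,:,::-1])"
```

```text
ft_force: [-0.2, -0.4, -0.6]
t 15.7 stand mm [123.9  45.7 286.1] F [-0.2 -0.4 -0.6] w -5.879473844095792e-05 yaw 76.07 tz [ 0.017 -0.009 -1.   ]
(np.int32(431), array([429.8, 220.2]), np.int32(188)) [327 198] [367 236]
```

View pics/v6.png

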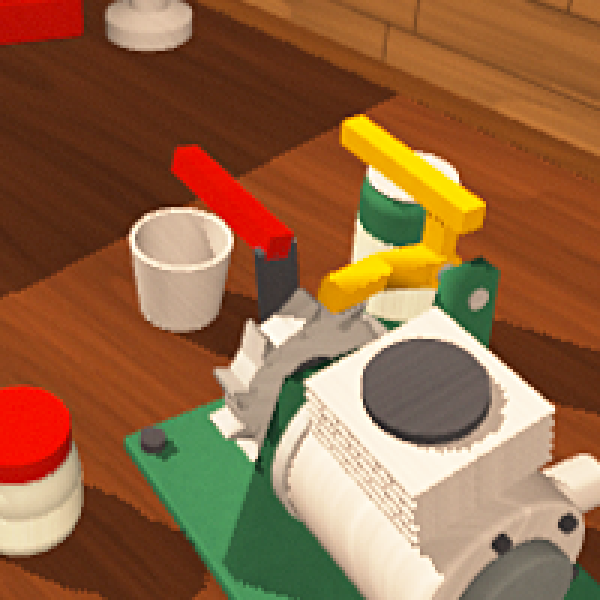

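```bash
python3 -c "
from h import *
bot.job_done()"
```

```text
the job is handed in; nothing more can be done
```

The job is handed in at about 16 s on the clock. I lifted the pawl, turned the wheel back one notch and pushed the pawl home, only ever pushing with closed fingers. The hand-in gives no verdict, so these results are camera estimates:

- **Pawl lift:** the yellow bar went to about 0.35 rad and stayed there, before I touched the wheel.
- **Wheel:** I pushed the red bar from about -0.13 to about 0.47 rad. The separate pixel readings gave 0.44 to 0.49, all inside 0.36 to 0.67. The fingertip position alone would have put it at about 0.39.
- **Pawl home:** I pushed the yellow bar back against a firm stop, with about 34 N on the tool in x. With the arm clear, the bar's end was back within 0.1 pixel of its starting image position. The wheel's image had not moved.
- **Loose things:** the cup, jar and can look undisturbed in the last side view. I did not measure them again, and the spanner was out of that view.

**Along the way:**
- The first finger orientation ran joint 6 to its limit: it read 3.141 against a range of 3.14. I turned the tool about 87° and started that push over.
- My first push on the red bar used steps too small to overcome its friction and tilted the tool about 4°. Larger steps with a tilt correction fixed that.

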